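# Refit the quarter-turn stud in a sander's gearbox cover

### The job

The cover of the bench sander has lost its quarter-turn stud, which is standing in one of the two pipe collars. Put the stud's crossbar through the slot in the cover's sunken lock plate, press it gently against its spring, turn it clockwise a quarter turn and let it spring up into its locked detent, then let go. Be gentle: never force it against the plate or its stop with more than about 30 N, and leave the other things on the bench where they are.

Things in the scene. Friction and masses are not known exactly. Their poses are not given: they have to be found in the camera images.
- stud: Bare steel quarter-turn stud, 0.09 to 0.17 kg, hanging upright, wing up, by its flange in collar_a, loose and free to turn. Origin: centre of the flange's underside, z up along the shaft. Flange: disc 56 mm across, z 0 to 5 mm. Below it a shaft 14 mm across down to a flat tip at z -23. A half turn about z makes no difference.
- stud_wing (a point): Middle of the stud's grip, 21 mm above its origin: an upright flat wing on the flange, 46 mm long along the stud's x, 12 mm thick along y, stud z 5 to 37 mm.
- stud_bar (a point): Middle of the stud's crossbar, 17 mm below its origin: 40 mm long along the stud's x, 8 mm wide along y, stud z -13 to -21 mm. Parallel to the wing, so the wing shows where the hidden crossbar points.
- machine: Bench sander gearbox fixed to the bench: grey box 210 x 210 mm, 80 mm high, flat aluminium cover on top, a dark finned motor up to 150 mm high behind it (from 100 mm along its +x). Origin: centre of the underside. In the cover's middle is a square opening 84 x 84 mm with a rigid steel lock plate in it, sunk 0 to 14 mm below the cover's top; how deep differs each time and is not reported.
- mouth (a point): Centre of the lock plate's slot, but at the level of the cover's top (80 mm above the bench), so 0 to 14 mm above the plate; axes as the machine's. The slot runs along the machine's x, 46 mm long, 14 mm wide, widened in the middle to a 20 mm square for the shaft.
- press (a point): Point 20 mm below mouth, where a spring follower meets the shaft's tip. Bar in the slot, the stud rests with its flange 11 mm above the lock plate at 3 N, rising 1 N per mm pressed. The bar can turn only with the flange under 3 mm above the plate (11 N); at 14 N the flange meets the rigid plate. If the bar misses the slot the flange stands 21 mm above the plate, unsprung.
- detent (a point): Point 9 mm below mouth. The bar turns clockwise only (from above), to a solid stop about 10 degrees past the quarter turn. Within 9 degrees of the quarter turn, when the push is eased, the spring lifts it 5 mm into a notch under the lock plate and holds it with 6 N: the flange then stands 8 mm above the plate, the wing along the machine's y, notch walls barring any turn back.
- collar_a: Dark steel pipe collar fixed to the bench, outside 68 mm, bore 46 mm, 28 mm high; origin at the centre of its underside. It holds the stud, whose flange rests on its rim.
- collar_b: Second, identical collar, holding the round knob.
- round_knob: Bystander: steel knob with a round grip 36 mm across and a 56 mm flange, in the other collar; origin at the flange's underside.
- screwdriver: Bystander: screwdriver lying on the bench; origin under its middle.
- wrench: Bystander: steel wrench lying on the bench; origin under its middle.
- hammer: Bystander: hammer lying on the bench; origin under its middle.
- glue: Bystander: yellow glue bottle, 56 mm across, 150 mm high; origin at the centre of its foot.
- tin: Bystander: paint tin, 84 mm across, 90 mm high; origin at the centre of its foot.
- offcut: Bystander: wooden offcut 90 x 45 x 30 mm; origin at the centre of its underside.

How it is judged:
On the way, in this order (a step that is already met when the one before it is completed fails the run):
1. the stud is lifted clear of its collar (height (world z) of stud above 0.055 m and distance of stud from where it was at the start of the episode above 0.026 m), for 0.1 s.
2. the stud is pressed down at the slot with its crossbar along it, not yet turned (horizontal distance between stud and mouth below 0.007 m and z of stud in the frame of machine below 0.0885 m and angle between the x axis of stud and the x axis of machine, either way round below 0.25 rad), for 0.1 s.
At the end, for the whole second after the job is handed in: The stud sits locked and untouched, at rest, held up in the detent by its spring: wing within 12 degrees of the machine's y, upright within 7 degrees, within 6 mm of the slot's centre, flange between 7.5 mm below and 9.5 mm above the cover's top (horizontal distance between stud and mouth below 0.006 m and z of stud in the frame of machine between 0.0725 and 0.0895 m and angle between the y axis of stud and the x axis of machine, either way round below 0.21 rad and angle between stud's own z axis and vertical below 0.12 rad and linear speed of stud below 0.02 m/s and angular speed of stud below 0.2 rad/s and contact force between stud and machine above 5 N and contact force between each of the arm, the fingers and stud below 0.1 N).
It fails at once if the lock plate or machine is rammed: more than 40 N between the stud and the machine (contact force between stud and machine above 40 N).
It fails at once if another thing on the bench is moved more than 30 mm (distance of any of round_knob, screwdriver, wrench, hammer, glue, tin, offcut from where it was at the start of the episode above 0.03 m).
It also fails if it takes over 61 s, if anything falls off the work surface, if the arm or the gripper's body presses on something with over 40 N, if the wrist force passes 120 N, or if a joint passes its speed limit or range.

### The arm

A 6-joint arm with a two-finger parallel gripper is mounted at the origin on the work surface. World frame = base frame: x ahead of the robot, y to its left, z up, the work surface at z = 0. Lengths are in m, angles in rad, forces in N, time in s.
With the tool pointing down it reaches from about 0.375 to 0.9 m from the base axis. Payload 3.1 kg.
Tool frame: the origin (TCP) lies midway between the tips of the shut fingers; the grasp point (between the pads) lies 19 mm behind it; z points along the fingers, y is the line along which they close (so a half turn about z gives the same grasp; the last joint's range is limited). The gripper opens to 85 mm and grips with 20 to 120 N. Pads are 22 mm wide; open, the fingers measure 114 mm over their backs; the gripper's body (76 mm by 85 mm) begins 54 mm behind the grasp point. The pads swing forward as they close: fully open they stand 13 mm farther back than shut.
Start: joints at [-1.282, 0.527, 1.433, -0, 1.181, -0.178], TCP at [0.282, -0.558, 0.231] pointing down, gripper open.
Joint ranges: [-3.08, 3.08], [-0.75, 2.2], [0.22, 2.44], [-1.43, 4.57], [0, 2.65], [-2.85, 2.85]. Speed limits (rad/s): [2.79, 2.79, 3.14, 3.14, 3.14, 3.14].

### API

Orientations are given as a unit quaternion [x, y, z, w].
In Python, from station import manip gives the robot as it stands. The module is installed in compiled form; this text tells all that it offers.
- The arm moves only by the tool apply_moves, never from a script. Its arguments are lists of equal length, an entry for each row: "claw": the gripper's target within -1 to 1 (fully open at 1, half-way at 0, shut at -1); "travel": the shift along the tool's x, y, z scaled (see below), a list of three; "turn": the turn, a rotation vector about the tool's x, y, z scaled (see below), a list of three. In form: {"claw": [claw, ...], "travel": [[dx, dy, dz], ...], "turn": [[rx, ry, rz], ...]}. A call has 1 to 5 rows; each row is the pose to reach, as a shift and turn from the pose commanded when the call began, along the tool's axes at that moment, turning the shorter way round; what a row does not reach only later rows make up. The controller multiplies each number of a shift by 800 mm and each number of a turn by 180 degrees. A row lasts 1/12 s, in which the tool goes at most 41.7 mm and 7.16 degrees, less where a joint would pass 70% of its speed; a pose out of reach is approached as far as the arm can. A call with a number of a shift or a turn outside -1 to 1 is refused whole. A call with a gripper value outside its range is refused whole. The fingers move at their own pace and stop on an object; "newtons" is the grip in N (left out, the last holds). Time passes only in rows, so rows that repeat a pose let the fingers close. It gives the time, the measured TCP pose, the force, the opening and the grip force at its end, in the units of the state.
- manip.sense(): the state, without advancing time (a new reading comes with each control period).
- manip.snapshot(name): name is "scene" or "top" or "wrist"; returns a dict with "pixels" (400x640x3 uint8, red, green, blue), "depth" (400x640 float32, m along the optical axis (not along the pixel's ray), 0 where there is no reading), "intrinsics" (3x3 intrinsics, pixels), "R" (3x3) and "t" (3): a world point X has camera coordinates R X + t. Camera axes: x right, y down, z forward; pixel columns grow to the right and rows downward; lengths in m; the calibration is good to about 2 mm. A picture is of the moment at which its call begins.
- manip.sign_off(): hands the job in; it is judged then, once.
The state is a dict: "t": time; "q": joint angles; "qd": joint speeds; "tau": joint torques, N m; "tcp_pos": TCP position; "tool_rot": TCP orientation; "force": force on the tool from outside, world axes, zero at the start; "ft_torque": the same for the moment, N m; "finger_gap": opening from 0.0 (shut) to 1.0 (fully open); "gripper_force": force on a finger pad.
Only numpy, scipy, OpenCV 4.12 (cv2) and the standard library are available. Lean on these libraries where they do the work, as an engineer would, in place of code of your own. Each camera call takes 0.05 s, during which the arm holds its last target. There are 200 camera calls.

## Working session

There is one attempt and no reset: what is moved stays moved. The work goes in short steps, Python scripts to look and compute and a tool call to move; the robot and the scene stay as the last step left them, time stands still between calls to the robot, and variables do not carry over. Pictures are saved under pics/ and viewed, at most 10 in all, crops included, and the job is handed in when it is done.

Besides the shell and the picture viewer there is one more tool, called as name(argument=value, ...) on one line, values as JSON. apply_moves: Moves the arm, as the interface text tells. Shifts and turns lie within -1 to 1; 1 stands for 800 mm of shift or 180 degrees of turn. Its arguments: {"type":"object","properties":{"claw":{"type":"array","items":{"type":"number"}},"travel":{"type":"array","items":{"type":"array","items":{"type":"number"}}},"turn":{"type":"array","items":{"type":"array","items":{"type":"number"}}},"newtons":{"type":"number"}},"required":["claw","travel","turn"]}

```bash
mkdir -p pics; python3 - <<'E'
from station import manip
import cv2,numpy as np
s=manip.sense();print(s['t'],s['tcp_pos'],s['tool_rot'],s['force'])
for n in ['scene','top']:
    d=manip.snapshot(n);cv2.imwrite(f'pics/{n}0.png',d['pixels'][:,:,::-1]);np.savez(f'pics/{n}0.npz',**d)
    print(n,d['intrinsics'].round(1).tolist(),d['R'].round(3).tolist(),d['t'].round(3))
E
```

```text
0.0 [ 0.2816336  -0.55714648  0.2303125 ] [ 9.72774113e-01  2.31752737e-01 -5.76822492e-05 -1.09117314e-03] [-0.23882392 -0.05842235 -0.65917071]
scene [[402.7, 0.0, 320.0], [0.0, 402.7, 196.9], [0.0, 0.0, 1.0]] [[-0.108, 0.994, -0.005], [0.804, 0.084, -0.588], [-0.584, -0.068, -0.809]] [ 0.062 -0.398  1.469]
top [[498.4, 0.0, 320.1], [0.0, 498.4, 200.5], [0.0, 0.0, 1.0]] [[-0.007, -1.0, -0.009], [-0.987, 0.009, -0.161], [0.161, 0.008, -0.987]] [0.007 0.591 1.337]
```

View pics/top0.png

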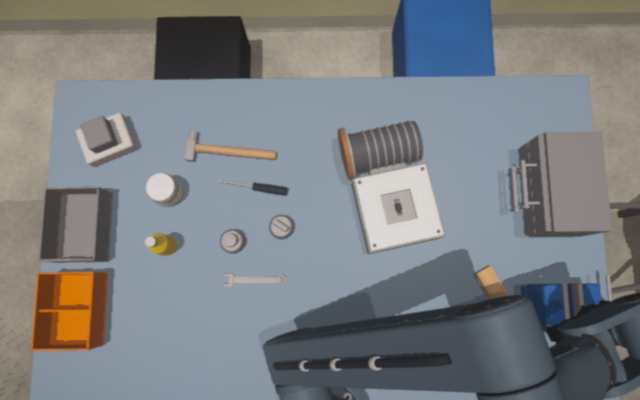

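View pics/scene0.png

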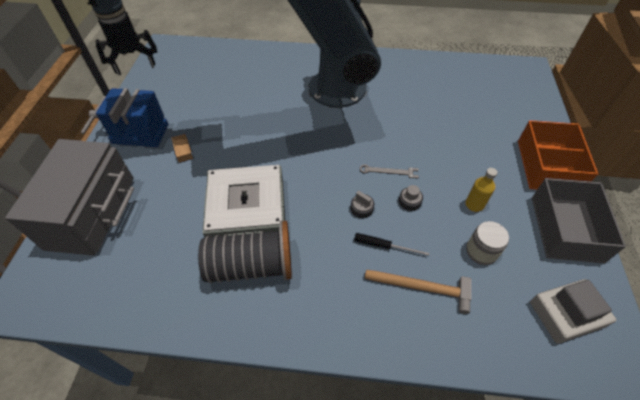

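The top view shows the stud (winged) at about (281,227), the round knob at (232,240), the machine's slot at about (398,207) and the motor above it. The scene view agrees: stud (362,205), slot (245,197).

```bash
cat > h.py <<'E'
import numpy as np,cv2
from scipy.spatial.transform import Rotation as Ro
def ray(d,u,v):
    K,R,t=d['intrinsics'],d['R'],d['t']
    w=R.T@np.linalg.solve(K,[u,v,1.]); return -R.T@t,w
def plane(d,u,v,z):
    c,w=ray(d,u,v); return c+w*(z-c[2])/w[2]
def tri(a,pa,b,pb):
    c1,w1=ray(a,*pa);c2,w2=ray(b,*pb)
    w1/=np.linalg.norm(w1);w2/=np.linalg.norm(w2)
    s=np.linalg.lstsq(np.c_[w1,-w2],c2-c1,rcond=None)[0]
    p,q=c1+s[0]*w1,c2+s[1]*w2
    return (p+q)/2,np.linalg.norm(p-q)
def look(name,fn):
    from station import manip
    d=manip.snapshot(name);np.savez(f'pics/{fn}.npz',**d);cv2.imwrite(f'pics/{fn}.png',d['pixels'][:,:,::-1]);return d
def load(fn): return dict(np.load(f'pics/{fn}.npz'))
def togo(s,target,yaw):
    """shift in tool axes/0.8 and turn/180deg to reach a tool-down pose whose tool y points at yaw (mod pi)"""
    Rt=Ro.from_quat(s['tool_rot']);best=None
    for k in (0,np.pi):
        y=np.array([np.cos(yaw+k),np.sin(yaw+k),0]);z=np.array([0,0,-1.]);x=np.cross(y,z)
        r=(Rt.inv()*Ro.from_matrix(np.c_[x,y,z])).as_rotvec()
        print('q6 after about',s['q'][5]+r[2],'travel',(Rt.inv().apply(np.array(target)-s['tcp_pos'])/.8).round(4),'turn',(r/np.pi).round(4),'rows',np.degrees(np.linalg.norm(r))/7.16)
E
python3 - <<'E'
from h import *
a,b=load('top0'),load('scene0')
print(tri(a,(281,227),b,(362,204)),tri(a,(398,207),b,(245,197)))
for p in [(281,227),(398,207)]:
    print(plane(a,*p,.065),plane(a,*p,.08),a['depth'][p[1],p[0]])
c=[plane(a,u,v,.08) for u,v in [(355,181),(427,166),(441,236),(370,250)]];print(np.array(c).round(3),np.mean(c,0))
from station import manip
s=manip.sense();togo(s,[.54,.1,.3],0)
w=manip.snapshot('wrist');print(-w['R'].T@w['t'],w['R'].round(3),w['intrinsics'])
E
```

```text
(array([0.52147157, 0.11364512, 0.01798963]), np.float64(8.386458800718199e-05)) (array([ 0.56763612, -0.2080161 ,  0.06908367]), np.float64(0.0035790020110507575))
[0.51630376 0.10957931 0.065     ] [0.51465537 0.10826858 0.08      ] 1.3600153
[ 0.56862251 -0.21040399  0.065     ] [ 0.56639294 -0.20816012  0.08      ] 1.3679153
[[ 0.639 -0.093  0.08 ]
 [ 0.679 -0.291  0.08 ]
 [ 0.487 -0.321  0.08 ]
 [ 0.451 -0.13   0.08 ]] [ 0.5640946  -0.20870044  0.08      ]
q6 after about -1.2815288343860196 travel [ 0.6587 -0.5878 -0.0856] turn [-0.0005 -0.0004 -0.3511] rows 8.826478407779609
q6 after about 1.8600626907708142 travel [ 0.6587 -0.5878 -0.0856] turn [-5.000e-04  6.000e-04  6.489e-01] rows 16.31320364451298
[ 0.34422594 -0.5263088   0.3735046 ] [[ 0.451 -0.893 -0.004]
 [-0.858 -0.435  0.273]
 [-0.245 -0.12  -0.962]] [[336.64205106   0.         321.82445845]
 [  0.         336.64205106 198.19199126]
 [  0.           0.           1.        ]]
```

apply_moves(claw=[1,1,1,1,1], travel=[[0.032,-0.0306,0],[0.064,-0.0612,0],[0.096,-0.0918,0],[0.128,-0.1224,0],[0.16,-0.153,0]], turn=[[0,0,0],[0,0,0],[0,0,0],[0,0,0],[0,0,0]])

```text
t: 0.57
tcp_pos: [0.341, -0.3891, 0.231]
tool_rot: [0.973, 0.231, -0.0, -0.0]
force: [0.3, 0.8, -0.3]
finger_gap: 1.0
gripper_force: 0.0
```

apply_moves(claw=[1,1,1,1,1], travel=[[0.032,-0.0306,0],[0.064,-0.0612,0],[0.096,-0.0918,0],[0.128,-0.1224,0],[0.16,-0.153,0]], turn=[[0,0,0],[0,0,0],[0,0,0],[0,0,0],[0,0,0]])

```text
t: 0.98
tcp_pos: [0.4001, -0.2221, 0.2313]
tool_rot: [0.973, 0.232, -0.0, -0.0]
force: [-0.3, -0.2, 0.9]
finger_gap: 1.004
gripper_force: 0.0
```

apply_moves(claw=[1,1,1,1,1], travel=[[0.032,-0.0306,0],[0.064,-0.0612,0],[0.096,-0.0918,0],[0.128,-0.1224,0],[0.16,-0.153,0]], turn=[[0,0,0],[0,0,0],[0,0,0],[0,0,0],[0,0,0]])

```text
t: 1.4
tcp_pos: [0.4592, -0.0552, 0.2313]
tool_rot: [0.973, 0.232, -0.0, -0.0]
force: [-0.1, -0.5, -0.2]
finger_gap: 1.002
gripper_force: 0.0
```

apply_moves(claw=[1,1,1,1,1], travel=[[0.032,-0.0306,0],[0.064,-0.0612,0],[0.096,-0.0918,0],[0.128,-0.1224,0],[0.16,-0.153,0]], turn=[[0,0,0],[0,0,0],[0,0,0],[0,0,0],[0,0,0]])

```text
t: 1.82
tcp_pos: [0.5182, 0.1119, 0.2312]
tool_rot: [0.973, 0.232, -0.0, 0.0]
force: [-0.3, -0.2, -0.9]
finger_gap: 0.996
gripper_force: 0.0
```

```bash
python3 - <<'E'
from h import *
from station import manip
s=manip.sense();print(s['t'],s['tcp_pos'],s['q'],Ro.from_quat(s['tool_rot']).as_matrix()[:,1])
look('wrist','w1')
E
```

```text
1.8167 [0.51815441 0.11189594 0.23117541] [ 1.79817770e-03  4.00552346e-01  1.66975548e+00 -1.38114250e-04
  1.07165411e+00  1.10457010e+00] [ 4.51183036e-01 -8.92431434e-01 -5.77013153e-05]
```

View pics/w1.png

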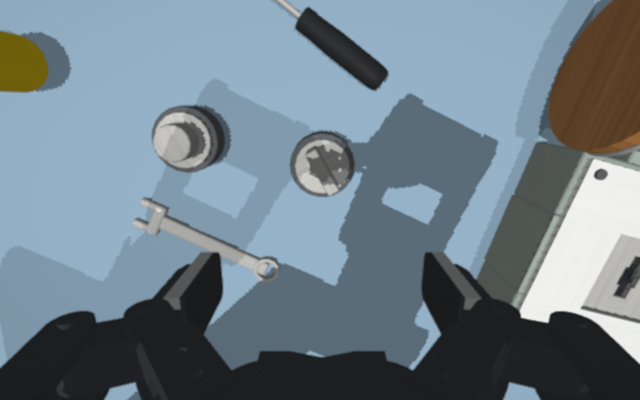

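The wrist view shows the stud near (322,163) with its wing diagonal, the round knob at (185,140), and part of the lock plate at right. I'll enlarge the stud and measure it.

```bash
python3 - <<'E'
from h import *
d=load('w1');p=d['pixels'][120:206,279:365,::-1]
cv2.imwrite('pics/w1c.png',cv2.resize(p,None,fx=7,fy=7,interpolation=cv2.INTER_CUBIC)[:600])
K,R,t=d['intrinsics'],d['R'],d['t']
v,u=np.mgrid[120:206,279:365];z=d['depth'][120:206,279:365]
P=np.stack([(u-K[0,2])/K[0,0]*z,(v-K[1,2])/K[1,1]*z,z],-1)
W=(P-t)@R
h=W[...,2]
print(np.histogram(h,bins=np.arange(-.005,.08,.005)))
m=(h>.055)&(h<.075);X=W[m];print(m.sum(),X.mean(0),(X.min(0)+X.max(0))/2,u[m].mean(),v[m].mean())
r=cv2.minAreaRect((X[:,:2]*1000).astype(np.float32));print(r)
c,s,V=np.linalg.svd(X[:,:2]-X[:,:2].mean(0),full_matrices=False);print(np.degrees(np.arctan2(V[0,1],V[0,0])))
m=(h>.028)&(h<.038);X=W[m];print('flange',m.sum(),cv2.minEnclosingCircle((X[:,:2]*1000).astype(np.float32)),X[:,2].mean())
E
```

```text
(array([ 876, 3204,   11,   15,   18,   19,  902, 1558,   51,   20,   23,
         27,   22,  202,  424,    0]), array([-0.005,  0.   ,  0.005,  0.01 ,  0.015,  0.02 ,  0.025,  0.03 ,
        0.035,  0.04 ,  0.045,  0.05 ,  0.055,  0.06 ,  0.065,  0.07 ,
        0.075]))
648 [0.52460694 0.11591744 0.06499019] [0.52403072 0.11523496 0.06139463] 321.3441358024691 171.70833333333334
((523.7138671875, 115.34857177734375), (46.038604736328125, 12.202095031738281), 56.404544830322266)
-123.44257964264911
flange 2244 ((523.7114868164062, 115.3947982788086), 33.48569107055664) 0.03214260621582115
```

View pics/w1c.png

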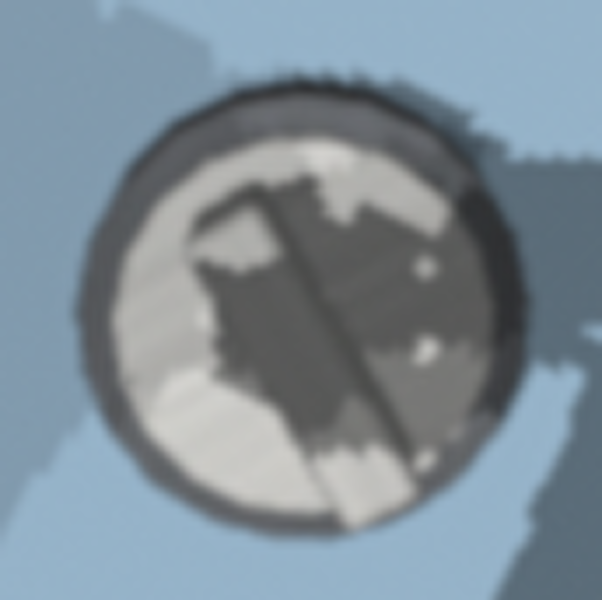

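Depth in the wrist view gives a 46×12 mm wing top at z≈0.065 (matching the text), centre (0.524, 0.115), yaw 56.5°. I'll align above it and check from a second wrist place.

apply_moves(claw=[1,1,1,1,1], travel=[[0.002,0,0.02],[0.004,0,0.04],[0.006,-0.0005,0.06],[0.008,-0.0007,0.08],[0.008,-0.0007,0.1]], turn=[[0,0,-0.033],[0,0,-0.066],[0,0,-0.099],[0,0,-0.132],[0,0,-0.165]])

```text
t: 2.28
tcp_pos: [0.5237, 0.1135, 0.1505]
tool_rot: [0.88, 0.476, 0.0, 0.0]
force: [0.4, 0.3, 0.2]
finger_gap: 1.001
gripper_force: 0.0
```

apply_moves(claw=[1], travel=[[0,0,0]], turn=[[0,0,0]])

```text
t: 2.37
tcp_pos: [0.5211, 0.1132, 0.1484]
tool_rot: [0.88, 0.474, -0.003, -0.002]
force: [-0.9, 0.1, -0.6]
finger_gap: 0.996
gripper_force: 0.0
```

```bash
python3 - <<'E'
from h import *
from station import manip
s=manip.sense();print(s['t'],s['tcp_pos'],s['q'][5])
d=look('wrist','w2');a=load('w1')
def top(d):
    K,R,t=d['intrinsics'],d['R'],d['t'];v,u=np.mgrid[:400,:640];z=d['depth']
    W=(np.stack([(u-K[0,2])/K[0,0]*z,(v-K[1,2])/K[1,1]*z,z],-1)-t)@R
    m=(W[...,2]>.06)&(W[...,2]<.07)&(np.hypot(W[...,0]-.5237,W[...,1]-.1153)<.035)
    r=cv2.minAreaRect(np.argwhere(m)[:,::-1].astype(np.float32))
    return r,cv2.minAreaRect((W[m][:,:2]*1000).astype(np.float32)),np.median(W[m][:,2])
ra,rb=top(a),top(d);print(ra,rb)
print(tri(a,ra[0][0],d,rb[0][0]))
y=Ro.from_quat(s['tool_rot']).as_matrix()[:,1];print(np.degrees(np.arctan2(y[1],y[0])))
c=rb[1][0];togo(s,[c[0]/1000,c[1]/1000,.038],np.radians(-33.5))
E
```

```text
2.3667 [0.52114763 0.11323469 0.14843558] 0.5872943158861492
(((321.411865234375, 172.13470458984375), (48.73151779174805, 13.1006441116333), 59.74356460571289), ((523.7138671875, 115.34857177734375), (46.038604736328125, 12.202095031738281), 56.404544830322266), np.float64(0.06535968299069012)) (((324.0, 199.5), (63.0, 16.0), 90.0), ((523.9163208007812, 115.05458068847656), (45.82330322265625, 11.534647941589355), 56.629756927490234), np.float64(0.06526881810788036))
(array([0.52415411, 0.11564878, 0.06323742]), np.float64(0.00025679526907908414))
-33.399810992889265
q6 after about 0.5890535883977764 travel [0.0043 0.0024 0.138 ] turn [-0.0018  0.0012  0.0006] rows 0.05598705940800163
q6 after about -2.5525210712940183 travel [0.0043 0.0024 0.138 ] turn [-0.0019 -0.0028 -0.9994] rows 25.125586774114616
```

Both views agree (triangulated z≈0.063–0.065, centre (0.524,0.1153), yaw 56.6°). Descend.

apply_moves(claw=[1,1,1,1,1], travel=[[0,0,0.02],[0,0,0.045],[0,0,0.07],[0,0,0.09],[0,0,0.1]], turn=[[0,0,0],[0,0,0],[0,0,0],[0,0,0],[0,0,0]])

```text
t: 2.83
tcp_pos: [0.5233, 0.1132, 0.0706]
tool_rot: [0.881, 0.472, -0.0, -0.0]
force: [-0.3, 0.5, 0.3]
finger_gap: 0.999
gripper_force: 0.0
```

apply_moves(claw=[1,1,1,1,1], travel=[[0,0,0],[0,0,0],[0,0,0],[0,0,0],[0,0,0]], turn=[[0,0,0],[0,0,0],[0,0,0],[0,0,0],[0,0,0]])

```text
t: 3.25
tcp_pos: [0.5242, 0.1135, 0.0724]
tool_rot: [0.881, 0.473, 0.001, 0.0]
force: [-0.3, -0.4, -0.5]
finger_gap: 1.001
gripper_force: 0.0
```

```bash
python3 - <<'E'
from h import *
from station import manip
s=manip.sense();print(s['t'],s['tcp_pos'],s['force'])
togo(s,[.524,.1153,.038],np.radians(-33.4))
E
```

```text
3.25 [0.52423882 0.11346587 0.07235397] [-0.33672247 -0.38430127 -0.46948555]
q6 after about 0.587617423488369 travel [ 0.0017 -0.0016  0.0429] turn [ 0.0005 -0.0004 -0.0006] rows 0.022804743461527048
q6 after about 3.7292083768892614 travel [ 0.0017 -0.0016  0.0429] turn [-6.000e-04 -9.000e-04  9.994e-01] rows 25.124089606773452
```

apply_moves(claw=[1,1,1,1,1], travel=[[0.0008,-0.0008,0.015],[0.0016,-0.0014,0.03],[0.0016,-0.0014,0.04],[0.0016,-0.0014,0.0425],[0.0016,-0.0014,0.0425]], turn=[[0,0,0],[0,0,0],[0,0,0],[0,0,0],[0,0,0]])

```text
t: 3.67
tcp_pos: [0.523, 0.1151, 0.037]
tool_rot: [0.881, 0.473, -0.0, -0.0]
force: [0.3, -0.9, 0.6]
finger_gap: 0.996
gripper_force: 0.0
```

apply_moves(claw=[-1,-1,-1,-1,-1], newtons=60, travel=[[0,0,0],[0,0,0],[0,0,0],[0,0,0],[0,0,0]], turn=[[0,0,0],[0,0,0],[0,0,0],[0,0,0],[0,0,0]])

```text
t: 4.08
tcp_pos: [0.5235, 0.1151, 0.0377]
tool_rot: [0.881, 0.473, 0.0, 0.0]
force: [0.5, 0.2, 0.4]
finger_gap: 0.293
gripper_force: 0.0
```

apply_moves(claw=[-1,-1,-1,-1,-1], travel=[[0,0,0],[0,0,0],[0,0,0],[0,0,0],[0,0,0]], turn=[[0,0,0],[0,0,0],[0,0,0],[0,0,0],[0,0,0]])

```text
t: 4.5
tcp_pos: [0.5235, 0.1151, 0.0377]
tool_rot: [0.881, 0.473, 0.0, 0.0]
force: [-0.7, -0.0, 4.9]
finger_gap: 0.13
gripper_force: 59.2
```

apply_moves(claw=[-1,-1,-1,-1,-1], travel=[[0,0,-0.01],[0,0,-0.03],[0,0,-0.06],[0,0,-0.09],[0,0,-0.11]], turn=[[0,0,0],[0,0,0],[0,0,0],[0,0,0],[0,0,0]])

```text
t: 4.92
tcp_pos: [0.5235, 0.1152, 0.127]
tool_rot: [0.881, 0.473, 0.0, 0.0]
force: [0.6, -0.1, -1.1]
finger_gap: 0.132
gripper_force: 58.5
```

apply_moves(claw=[-1,-1,-1,-1,-1], travel=[[0,0,-0.04],[0,0,-0.08],[0,0,-0.11],[0,0,-0.13],[0,0,-0.13]], turn=[[0,0,0],[0,0,0],[0,0,0],[0,0,0],[0,0,0]])

```text
t: 5.33
tcp_pos: [0.5253, 0.1153, 0.233]
tool_rot: [0.881, 0.473, 0.003, 0.002]
force: [0.6, 0.5, -1.4]
finger_gap: 0.128
gripper_force: 58.6
```

```bash
python3 - <<'E'
from h import *
from station import manip
s=manip.sense();print(s['t'],s['tcp_pos'],s['force'],s['gripper_force'],s['finger_gap'])
a=load('w1');K,R,t=a['intrinsics'],a['R'],a['t'];v,u=np.mgrid[:400,:640];z=a['depth']
b=load('top0')
def W(d):
    K,R,t=d['intrinsics'],d['R'],d['t'];z=d['depth'];return (np.stack([(u-K[0,2])/K[0,0]*z,(v-K[1,2])/K[1,1]*z,z],-1)-t)@R
X=W(b);m=(abs(X[...,2]-.08)<.006)&(np.hypot(X[...,0]-.565,X[...,1]+.209)<.17)
n,l,st,_=cv2.connectedComponentsWithStats(m.astype(np.uint8));i=1+st[1:,4].argmax();m=l==i
print(cv2.minAreaRect((X[m][:,:2]*1000).astype(np.float32)),np.median(X[m][:,2]))
# view pose: tool y yaw -80
togo(s,[.565,-.209,.23],np.radians(-80))
E
```

```text
5.3333 [0.52528825 0.11526772 0.23297928] [ 0.63520145  0.5299361  -1.38001075] 58.55363488197327 0.12826262156258933
((567.8893432617188, -209.56222534179688), (209.47970581054688, 210.15660095214844), 12.004220962524414) 0.07986581085182604
q6 after about 1.404323951345961 travel [-0.3107  0.265   0.0041] turn [ 0.0013 -0.0021  0.2584] rows 6.49652155435538
q6 after about -1.737250913822208 travel [-0.3107  0.265   0.0041] turn [ 0.0026  0.0016 -0.7416] rows 18.643463049808982
```

apply_moves(claw=[-1,-1,-1,-1,-1], travel=[[-0.03,0.022,0],[-0.065,0.047,0],[-0.1,0.072,0],[-0.134,0.097,0],[-0.168,0.121,0]], turn=[[0,0,0],[0,0,0],[0,0,0],[0,0,0],[0,0,0]])

```text
t: 5.75
tcp_pos: [0.5286, -0.0515, 0.2277]
tool_rot: [0.881, 0.474, -0.001, -0.001]
force: [1.0, 0.0, -1.2]
finger_gap: 0.129
gripper_force: 58.6
```

apply_moves(claw=[-1,-1,-1,-1,-1], travel=[[-0.034,0.025,0],[-0.068,0.05,0],[-0.102,0.075,0],[-0.136,0.099,0],[-0.168,0.121,0]], turn=[[0,0,0],[0,0,0],[0,0,0],[0,0,0],[0,0,0]])

```text
t: 6.17
tcp_pos: [0.5353, -0.2173, 0.2274]
tool_rot: [0.881, 0.473, -0.001, -0.001]
force: [0.8, 0.3, -1.8]
finger_gap: 0.13
gripper_force: 58.6
```

apply_moves(claw=[-1,-1,-1,-1,-1], travel=[[0,0,0],[0,0,0],[0,0,0],[0,0,0],[0,0,0]], turn=[[0,0,0.025],[0,0,0.05],[0,0,0.075],[0,0,0.1],[0,0,0.124]])

```text
t: 6.58
tcp_pos: [0.5352, -0.2154, 0.2272]
tool_rot: [0.956, 0.292, -0.001, -0.002]
force: [-0.4, 0.4, -0.8]
finger_gap: 0.127
gripper_force: 58.6
```

apply_moves(claw=[-1,-1,-1,-1,-1], travel=[[0,0,0],[0,0,0],[0,0,0],[0,0,0],[0,0,0]], turn=[[0,0,0.03],[0,0,0.06],[0,0,0.09],[0,0,0.115],[0,0,0.124]])

```text
t: 7.0
tcp_pos: [0.5352, -0.2152, 0.2272]
tool_rot: [0.995, 0.102, -0.002, -0.001]
force: [0.9, 0.0, -1.0]
finger_gap: 0.128
gripper_force: 58.6
```

apply_moves(claw=[-1,-1,-1], travel=[[0,0,0],[0,0,0],[0,0,0]], turn=[[0,0,0],[0,0,0],[0,0,0]])

```text
t: 7.25
tcp_pos: [0.5358, -0.2155, 0.2283]
tool_rot: [0.995, 0.104, -0.001, -0.001]
force: [0.4, 0.0, -1.7]
finger_gap: 0.13
gripper_force: 58.6
```

```bash
python3 - <<'E'
from h import *
from station import manip
s=manip.sense();print(s['t'],s['tcp_pos'],s['q'],s['gripper_force'],s['finger_gap'])
y=Ro.from_quat(s['tool_rot']).as_matrix()[:,1];print(np.degrees(np.arctan2(y[1],y[0])))
d=look('wrist','w3')
E
```

```text
7.25 [ 0.53584036 -0.21554036  0.2282991 ] [-5.75822051e-01  4.67816397e-01  1.55597631e+00 -1.94944741e-05
  1.11984646e+00  7.87232735e-01] 58.64558815956116 0.12952541498170386
-78.09685864170707
```

View pics/w3.png

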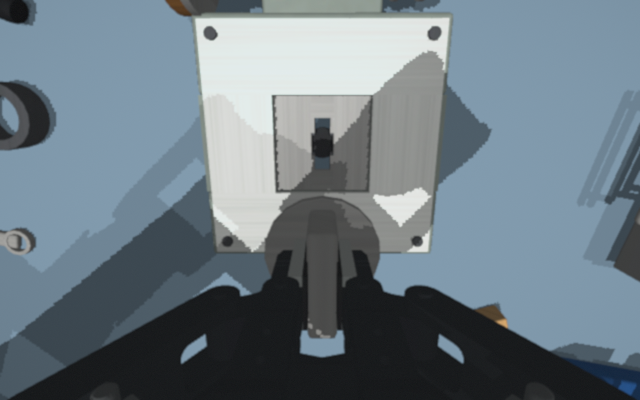

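The slot is at about (322,143) in the 84 mm opening (272–372, 95–192), with the held stud's wing upright at about (322,270). Measure slot and held stud together.

```bash
cat >> h.py <<'E'
def cloud(d):
    K,R,t=d['intrinsics'],d['R'],d['t'];z=d['depth'];v,u=np.mgrid[:400,:640]
    return (np.stack([(u-K[0,2])/K[0,0]*z,(v-K[1,2])/K[1,1]*z,z],-1)-t)@R
E
python3 - <<'E'
from h import *
from station import manip
s=manip.sense();d=load('w3');X=cloud(d);Z=X[...,2]
v,u=np.mgrid[:400,:640]
f=lambda m:cv2.minAreaRect((X[m][:,:2]*1000).astype(np.float32))
cov=(abs(Z-.08)<.004)&(v<255)
pl=(u>278)&(u<366)&(v>101)&(v<186);zz=Z[pl];print('cover z',np.median(Z[(u>215)&(u<265)&(v>60)&(v<180)]),'plate z',np.median(zz),np.histogram(zz,bins=10))
zp=np.median(zz)
sl=pl&(Z<zp-.004)
# slot outline: pixels -> rays onto plate plane
def cast(m):
    c=np.argwhere(m)[:,::-1];P=[plane(d,a,b,zp)[:2]*1000 for a,b in c];return cv2.minAreaRect(np.array(P,np.float32))
print('slot',sl.sum(),cast(sl), u[sl].min(),u[sl].max(),v[sl].min(),v[sl].max())
# opening outline on cover plane
edge=(u>255)&(u<390)&(v>80)&(v<205)&(Z<.077)
n,l,st,_=cv2.connectedComponentsWithStats(edge.astype(np.uint8));i=l[120,300]
c=np.argwhere(l==i)[:,::-1];print('opening',cv2.minAreaRect(np.array([plane(d,a,b,.08)[:2]*1000 for a,b in c],np.float32)))
# cover edges
m=cov;print('cover',f(m))
# held wing & flange
t=s['tcp_pos'];near=(np.hypot(X[...,0]-t[0],X[...,1]-t[1])<.04)
print(np.histogram(Z[near&(Z>.1)],bins=np.arange(.2,.36,.005)))
fl=near&(Z>.215)&(Z<.235);print('flange',fl.sum(),Z[fl].mean())
print('flange z',np.histogram(Z[(u>275)&(u<300)&(v>215)&(v<240)],5))
wg=(u>300)&(u<345)&(v>200)&(v<345)&(Z>.245)&(Z<.262);print('wing',wg.sum(),f(wg),np.median(Z[wg]),t*1000)
E
```

```text
cover z 0.0806619213476414 plate z 0.07100032896182165 (array([ 307, 6912,   59,    0,    0,    0,    0,    0,    0,   30]), array([-0.00185866,  0.03545407,  0.07276681,  0.11007954,  0.14739227,
        0.18470501,  0.22201774,  0.25933048,  0.29664321,  0.33395594,
        0.37126868]))
slot 948 ((569.1400146484375, -207.6230010986328), (44.95903396606445, 18.777132034301758), 11.916120529174805) 311 332 118 169
opening ((569.0428466796875, -207.7589874267578), (83.06974029541016, 83.40397644042969), 11.904587745666504)
cover ((574.9229736328125, -202.467529296875), (214.7509765625, 217.35682678222656), 12.951851844787598)
(array([   0,    0,    0,   14, 3573,  344,  133,  347,  400,  465,  700,
       3316,  311,  848, 1023, 1864, 3656, 3455, 2135, 2995, 3267, 2647,
       3691, 2566, 2070,   42,    0,    0,    0,    0,    0]), array([0.2  , 0.205, 0.21 , 0.215, 0.22 , 0.225, 0.23 , 0.235, 0.24 ,
       0.245, 0.25 , 0.255, 0.26 , 0.265, 0.27 , 0.275, 0.28 , 0.285,
       0.29 , 0.295, 0.3  , 0.305, 0.31 , 0.315, 0.32 , 0.325, 0.33 ,
       0.335, 0.34 , 0.345, 0.35 , 0.355]))
flange 4064 0.22438446242509114
flange z (array([  3,   0, 568,   0,   5]), array([0.0806015 , 0.13873493, 0.19686837, 0.25500181, 0.31313524,
       0.37126868]))
wing 3706 ((536.3555297851562, -214.60464477539062), (46.57123565673828, 17.425020217895508), 6.2884697914123535) 0.2559678792516795 [ 536.01950407 -215.64688677  228.58239863]
```

```bash
python3 - <<'E'
from h import *
from station import manip
s=manip.sense();d=load('w3');X=cloud(d);Z=X[...,2]
v,u=np.mgrid[:400,:640]
m=(u>300)&(u<345)&(v>200)&(v<340)&(abs(Z-.2565)<.0025)
m=cv2.morphologyEx(m.astype(np.uint8),cv2.MORPH_OPEN,np.ones((7,7)))>0
n,l,st,_=cv2.connectedComponentsWithStats(m.astype(np.uint8));i=1+st[1:,4].argmax();m=l==i;print(st[i])
P=(X[m][:,:2]*1000).astype(np.float32);print('wing',cv2.minAreaRect(P))
vx=cv2.fitLine(P,cv2.DIST_HUBER,0,.01,.01).ravel();print(np.degrees(np.arctan2(vx[1],vx[0])),vx[2:])
fl=(abs(Z-.2244)<.002)&(v<300)&(v>190);E=[]
for c in range(272,374,3):
    r=np.where(fl[:,c])[0]
    if len(r):E.append(X[r[0],c,:2]*1000)
E=np.array(E);A=np.c_[2*E,np.ones(len(E))];c=np.linalg.lstsq(A,(E**2).sum(1),rcond=None)[0];print('flange c',c[:2],'r',np.sqrt(c[2]+c[0]**2+c[1]**2))
print(s['tcp_pos'])
E
```

```text
[ 307  233   31  106 3039]
wing ((536.314208984375, -215.36038208007812), (46.63975143432617, 11.453622817993164), 11.208950996398926)
11.927015 [ 537.8466  -214.81058]
flange c [ 535.90174611 -215.27085219] r 27.782743679985202
[ 0.5360195  -0.21564689  0.2285824 ]
```

Held stud at (0.5361,-0.2153), yaw 11.9°; slot at (0.5691,-0.2077), yaw 11.9°, plate about 9.5 mm below the cover. Shift over the slot and lower to just above it.

apply_moves(claw=[-1,-1,-1,-1,-1], travel=[[0.01,0,0],[0.025,0,0],[0.038,-0.0008,0],[0.0423,-0.0008,0],[0.0423,-0.0008,0]], turn=[[0,0,0],[0,0,0],[0,0,0],[0,0,0],[0,0,0]])

```text
t: 7.72
tcp_pos: [0.5705, -0.208, 0.2292]
tool_rot: [0.995, 0.104, 0.0, 0.0]
force: [0.5, 0.1, -0.9]
finger_gap: 0.128
gripper_force: 58.6
```

apply_moves(claw=[-1,-1,-1,-1,-1], travel=[[0,0,0.03],[0,0,0.06],[0,0,0.09],[0,0,0.115],[0,0,0.13]], turn=[[0,0,0],[0,0,0],[0,0,0],[0,0,0],[0,0,0]])

```text
t: 8.13
tcp_pos: [0.5678, -0.2076, 0.1229]
tool_rot: [0.995, 0.103, -0.002, -0.001]
force: [-0.7, 0.3, -1.4]
finger_gap: 0.127
gripper_force: 58.7
```

apply_moves(claw=[-1,-1,-1,-1,-1], travel=[[0,0,0],[0,0,0],[0,0,0],[0,0,0],[0,0,0]], turn=[[0,0,0],[0,0,0],[0,0,0],[0,0,0],[0,0,0]])

```text
t: 8.55
tcp_pos: [0.5702, -0.2088, 0.1268]
tool_rot: [0.995, 0.103, 0.001, 0.001]
force: [-0.3, 0.2, -1.5]
finger_gap: 0.13
gripper_force: 58.7
```

```bash
python3 - <<'E'
from h import *
from station import manip
s=manip.sense();print(s['t'],s['tcp_pos'],s['force'])
d=look('wrist','w4');X=cloud(d);Z=X[...,2];t=s['tcp_pos']
v,u=np.mgrid[:400,:640]
hz=t[2]+.0275
m=(u>300)&(u<345)&(v>200)&(v<340)&(abs(Z-hz)<.0025)
m=cv2.morphologyEx(m.astype(np.uint8),cv2.MORPH_OPEN,np.ones((7,7)))>0
P=(X[m][:,:2]*1000).astype(np.float32);print('wing',cv2.minAreaRect(P))
y=Ro.from_quat(s['tool_rot']).as_matrix()[:,1];print(np.degrees(np.arctan2(y[1],y[0])))
togo(s,[.5689,-.2077,.100],np.radians(-78.1))
E
```

```text
8.55 [ 0.57020373 -0.2087647   0.12678116] [-0.30897412  0.21954447 -1.53567218]
wing ((570.7664184570312, -208.44854736328125), (46.422142028808594, 11.888837814331055), 11.879805564880371)
-78.13372806519249
q6 after about 0.8283042697137597 travel [-0.0014 -0.0017  0.0335] turn [ 0.0006 -0.0007 -0.0002] rows 0.023094608522695563
q6 after about 3.9698937883881014 travel [-0.0014 -0.0017  0.0335] turn [-0.001  -0.001   0.9998] rows 25.134970100997954
```

apply_moves(claw=[-1,-1,-1,-1,-1], travel=[[-0.0013,-0.0008,0.008],[-0.0013,-0.0008,0.016],[-0.0013,-0.0008,0.023],[-0.0013,-0.0008,0.027],[-0.0013,-0.0008,0.028]], turn=[[0,0,0],[0,0,0],[0,0,0],[0,0,0],[0,0,0]])

```text
t: 9.02
tcp_pos: [0.5675, -0.2075, 0.1016]
tool_rot: [0.995, 0.103, -0.001, -0.001]
force: [0.2, 0.0, -1.1]
finger_gap: 0.131
gripper_force: 58.7
```

apply_moves(claw=[-1,-1,-1,-1,-1], travel=[[0,0,0],[0,0,0.0012],[0,0,0.0025],[0,0,0.0038],[0,0,0.005]], turn=[[0,0,0],[0,0,0],[0,0,0],[0,0,0],[0,0,0]])

```text
t: 9.43
tcp_pos: [0.5684, -0.2079, 0.099]
tool_rot: [0.995, 0.103, 0.0, 0.0]
force: [0.2, 0.5, -2.1]
finger_gap: 0.13
gripper_force: 58.7
```

apply_moves(claw=[-1,-1,-1,-1], travel=[[0,0,0.0012],[0,0,0.0025],[0,0,0.0038],[0,0,0.0038]], turn=[[0,0,0],[0,0,0],[0,0,0],[0,0,0]])

```text
t: 9.77
tcp_pos: [0.5681, -0.2078, 0.0957]
tool_rot: [0.995, 0.103, -0.0, -0.0]
force: [0.9, -0.3, -1.0]
finger_gap: 0.128
gripper_force: 58.7
```

The bar has passed plate level without contact, so it is in the slot. Now press slowly.

apply_moves(claw=[-1,-1,-1,-1,-1], travel=[[0,0,0.0015],[0,0,0.003],[0,0,0.0045],[0,0,0.006],[0,0,0.0075]], turn=[[0,0,0],[0,0,0],[0,0,0],[0,0,0],[0,0,0]])

```text
t: 10.18
tcp_pos: [0.5683, -0.2079, 0.0901]
tool_rot: [0.995, 0.103, 0.0, 0.0]
force: [-1.4, 0.1, 2.4]
finger_gap: 0.127
gripper_force: 59.2
```

apply_moves(claw=[-1,-1,-1,-1,-1], travel=[[0,0,0.001],[0,0,0.002],[0,0,0.003],[0,0,0.004],[0,0,0.004]], turn=[[0,0,0],[0,0,0],[0,0,0],[0,0,0],[0,0,0]])

```text
t: 10.6
tcp_pos: [0.5683, -0.2079, 0.0871]
tool_rot: [0.995, 0.103, 0.0, 0.0]
force: [-2.0, 0.6, 5.7]
finger_gap: 0.131
gripper_force: 59.7
```

```bash
python3 - <<'E'
from h import *
from station import manip
s=manip.sense();print(s['t'],s['tcp_pos'],s['force'],s['ft_torque'])
E
```

```text
10.6 [ 0.56827243 -0.20789541  0.08705446] [-2.00255127  0.56653571  5.70182023] [0.17253059 0.28664221 0.03501932]
```

apply_moves(claw=[-1,-1,-1,-1,-1], travel=[[0,0,0.0015],[0,0,0.003],[0,0,0.0045],[0,0,0.006],[0,0,0.006]], turn=[[0,0,0],[0,0,0],[0,0,0],[0,0,0],[0,0,0]])

```text
t: 11.02
tcp_pos: [0.5683, -0.2079, 0.0829]
tool_rot: [0.995, 0.103, 0.0, 0.0]
force: [-2.8, 0.8, 9.0]
finger_gap: 0.126
gripper_force: 60.3
```

apply_moves(claw=[-1,-1,-1], travel=[[0,0,0.0008],[0,0,0.0008],[0,0,0.0008]], turn=[[0,0,0],[0,0,0],[0,0,0]])

```text
t: 11.27
tcp_pos: [0.5683, -0.2079, 0.0825]
tool_rot: [0.995, 0.103, 0.0, 0.0]
force: [-2.5, 1.4, 9.0]
finger_gap: 0.127
gripper_force: 60.3
```

apply_moves(claw=[-1,-1,-1,-1,-1], travel=[[0,0,0.0012],[0,0,0.0025],[0,0,0.0025],[0,0,0.0025],[0,0,0.0025]], turn=[[0,0,0],[0,0,0],[0,0,0],[0,0,0],[0,0,0]])

```text
t: 11.68
tcp_pos: [0.5683, -0.2079, 0.0808]
tool_rot: [0.995, 0.103, 0.0, 0.0]
force: [-3.3, 1.9, 11.4]
finger_gap: 0.129
gripper_force: 60.6
```

```bash
python3 - <<'E'
from h import *
from station import manip
for _ in range(3):
    manip.snapshot('wrist');s=manip.sense();print(s['t'],s['tcp_pos'],s['force'],s['ft_torque'])
E
```

```text
11.7333 [ 0.56835532 -0.20790243  0.08081743] [-2.53037377  1.09295362 12.52650115] [ 0.29199     0.63941535 -0.02213016]
11.7833 [ 0.56833423 -0.20790064  0.08084446] [-2.50977557  1.33270479 12.07941239] [ 0.26127731  0.61130113 -0.01767283]
11.8333 [ 0.56837398 -0.20791316  0.08083636] [-3.41548216  1.16517867 12.06012085] [ 2.78746257e-01  6.35210530e-01 -4.11810426e-04]
```

Pressed to ~13 N, flange ~0.7 mm above the plate. Ease half a millimetre and start turning clockwise.

apply_moves(claw=[-1,-1,-1,-1,-1], travel=[[0,0,-0.0006],[0,0,-0.0006],[0,0,-0.0006],[0,0,-0.0006],[0,0,-0.0006]], turn=[[0,0,0],[0,0,0.015],[0,0,0.035],[0,0,0.055],[0,0,0.075]])

```text
t: 12.25
tcp_pos: [0.5694, -0.2086, 0.0816]
tool_rot: [1.0, -0.016, 0.001, 0.001]
force: [-1.8, 1.2, 10.3]
finger_gap: 0.128
gripper_force: 60.5
```

```bash
cat > st.py <<'E'
from h import *
from station import manip
s=manip.sense();y=Ro.from_quat(s['tool_rot']).as_matrix()[:,1]
print(s['t'],s['tcp_pos'].round(4),s['force'].round(1),s['ft_torque'].round(2),'yaw',np.degrees(np.arctan2(y[1],y[0])).round(1))
E
python3 st.py
```

```text
12.25 [ 0.5694 -0.2086  0.0816] [-1.8  1.2 10.3] [0.11 0.25 0.01] yaw -91.8
```

apply_moves(claw=[-1,-1,-1,-1,-1], travel=[[0,0,0.0005],[0,0,0.0005],[0,0,0.0005],[0,0,0.0005],[0,0,0.0005]], turn=[[0,0,0.028],[0,0,0.056],[0,0,0.084],[0,0,0.112],[0,0,0.14]])

```text
t: 12.67
tcp_pos: [0.5702, -0.2092, 0.0815]
tool_rot: [0.972, -0.234, 0.003, 0.001]
force: [-0.0, -0.4, 11.0]
finger_gap: 0.13
gripper_force: 60.5
```

apply_moves(claw=[-1,-1,-1,-1,-1], travel=[[0,0,0],[0,0,0],[0,0,0],[0,0,0],[0,0,0]], turn=[[0,0,0.028],[0,0,0.056],[0,0,0.084],[0,0,0.112],[0,0,0.14]])

```text
t: 13.08
tcp_pos: [0.5705, -0.2094, 0.0816]
tool_rot: [0.898, -0.441, 0.003, 0.0]
force: [-0.1, -0.1, 10.7]
finger_gap: 0.13
gripper_force: 60.5
```

```bash
python3 st.py
```

```text
13.0833 [ 0.5705 -0.2094  0.0816] [-0.1 -0.1 10.7] [-0.03  0.1   0.07] yaw -142.3
```

apply_moves(claw=[-1,-1,-1,-1,-1], travel=[[0,0,0],[0,0,0],[0,0,0],[0,0,0],[0,0,0]], turn=[[0,0,0.028],[0,0,0.056],[0,0,0.084],[0,0,0.112],[0,0,0.135]])

```text
t: 13.5
tcp_pos: [0.5706, -0.2095, 0.0816]
tool_rot: [0.785, -0.619, 0.003, -0.0]
force: [-0.9, -0.3, 10.0]
finger_gap: 0.128
gripper_force: 60.5
```

apply_moves(claw=[-1,-1,-1], travel=[[0,0,0],[0,0,0],[0,0,0]], turn=[[0,0,0.01],[0,0,0.01],[0,0,0.01]])

```text
t: 13.75
tcp_pos: [0.5706, -0.2095, 0.0816]
tool_rot: [0.776, -0.63, 0.003, -0.0]
force: [-1.3, 0.1, 11.7]
finger_gap: 0.132
gripper_force: 60.5
```

```bash
python3 st.py; python3 - <<'E'
from h import *
from station import manip
s=manip.sense();t=s['tcp_pos'];d=look('wrist','w5');X=cloud(d);Z=X[...,2]
v,u=np.mgrid[:400,:640]
m=(u>300)&(u<345)&(v>200)&(v<340)&(abs(Z-t[2]-.0275)<.0025)
m=cv2.morphologyEx(m.astype(np.uint8),cv2.MORPH_OPEN,np.ones((7,7)))>0
P=(X[m][:,:2]*1000).astype(np.float32);print('wing',cv2.minAreaRect(P))
E
```

```text
13.75 [ 0.5706 -0.2095  0.0816] [-1.3  0.1 11.7] [-0.04  0.11  0.04] yaw -168.1
wing ((571.1874389648438, -208.88218688964844), (11.873592376708984, 46.310874938964844), 11.826446533203125)
```

Turned a full quarter (wing at 101.8° = machine y). Ease up into the detent.

apply_moves(claw=[-1,-1,-1,-1,-1], travel=[[-0.0007,0.001,0],[-0.0013,0.0018,-0.0015],[-0.0013,0.0018,-0.003],[-0.0013,0.0018,-0.0045],[-0.0013,0.0018,-0.006]], turn=[[0,0,0],[0,0,0],[0,0,0],[0,0,0],[0,0,0]])

```text
t: 14.22
tcp_pos: [0.5704, -0.2094, 0.0863]
tool_rot: [0.776, -0.63, 0.005, -0.001]
force: [2.3, -1.3, 5.7]
finger_gap: 0.126
gripper_force: 59.9
```

apply_moves(claw=[-1,-1,-1,-1], travel=[[0,0,-0.001],[0,0,-0.0015],[0,0,-0.0015],[0,0,-0.0015]], turn=[[0,0,0],[0,0,0],[0,0,0],[0,0,0]])

```text
t: 14.55
tcp_pos: [0.5704, -0.2094, 0.0871]
tool_rot: [0.776, -0.63, 0.005, -0.001]
force: [3.7, -0.5, 4.5]
finger_gap: 0.126
gripper_force: 59.7
```

```bash
python3 st.py
```

```text
14.55 [ 0.5704 -0.2094  0.0871] [ 3.7 -0.5  4.5] [-0.23 -0.54 -0.01] yaw -168.2
```

The lateral correction met resistance; undo it and ease another millimetre to check the notch holds.

apply_moves(claw=[-1,-1,-1,-1,-1], travel=[[0.0013,-0.0018,0],[0.0013,-0.0018,-0.0007],[0.0013,-0.0018,-0.0014],[0.0013,-0.0018,-0.0014],[0.0013,-0.0018,-0.0014]], turn=[[0,0,0],[0,0,0],[0,0,0],[0,0,0],[0,0,0]])

```text
t: 14.97
tcp_pos: [0.5705, -0.2094, 0.0876]
tool_rot: [0.776, -0.63, 0.003, -0.0]
force: [2.5, -1.4, 4.3]
finger_gap: 0.129
gripper_force: 59.6
```

```bash
python3 st.py
```

```text
14.9667 [ 0.5705 -0.2094  0.0876] [ 2.5 -1.4  4.3] [-0.27 -0.38  0.04] yaw -168.1
```

apply_moves(claw=[-1,-1,-1,-1,-1], travel=[[0,0,-0.0006],[0,0,-0.0012],[0,0,-0.0018],[0,0,-0.0018],[0,0,-0.0018]], turn=[[0,0,0],[0,0,0],[0,0,0],[0,0,0],[0,0,0]])

```text
t: 15.38
tcp_pos: [0.5691, -0.2085, 0.0882]
tool_rot: [0.776, -0.63, 0.001, -0.0]
force: [3.0, -1.7, 4.3]
finger_gap: 0.129
gripper_force: 59.6
```

```bash
python3 st.py
```

```text
15.3833 [ 0.5691 -0.2085  0.0882] [ 3.  -1.7  4.3] [-0.41 -0.59 -0.05] yaw -168.1
```

apply_moves(claw=[-1,-1,-1,-1,-1], travel=[[0,0,-0.0006],[0,0,-0.0012],[0,0,-0.0015],[0,0,-0.0015],[0,0,-0.0015]], turn=[[0,0,0],[0,0,0],[0,0,0],[0,0,0],[0,0,0]])

```text
t: 15.8
tcp_pos: [0.5688, -0.2084, 0.0883]
tool_rot: [0.776, -0.63, 0.001, -0.0]
force: [4.4, -3.6, -1.6]
finger_gap: 0.126
gripper_force: 58.6
```

```bash
python3 st.py
```

```text
15.8 [ 0.5688 -0.2084  0.0883] [ 4.4 -3.6 -1.6] [-0.58 -0.95  0.01] yaw -168.1
```

Force dropped sharply at constant height, so the notch holds it. Release and withdraw.

apply_moves(claw=[-0.3,-0.3,-0.3,-0.3,-0.3], travel=[[0,0,0],[0,0,0],[0,0,0],[0,0,0],[0,0,0]], turn=[[0,0,0],[0,0,0],[0,0,0],[0,0,0],[0,0,0]])

```text
t: 16.22
tcp_pos: [0.5673, -0.2072, 0.0887]
tool_rot: [0.776, -0.63, -0.001, 0.0]
force: [0.1, -0.8, 0.2]
finger_gap: 0.35
gripper_force: 0.0
```

apply_moves(claw=[-0.3,-0.3,-0.3,-0.3,-0.3], travel=[[0,0,-0.015],[0,0,-0.04],[0,0,-0.08],[0,0,-0.12],[0,0,-0.15]], turn=[[0,0,0],[0,0,0],[0,0,0],[0,0,0],[0,0,0]])

```text
t: 16.63
tcp_pos: [0.5687, -0.2081, 0.2125]
tool_rot: [0.776, -0.63, 0.001, -0.0]
force: [0.4, -0.2, -0.2]
finger_gap: 0.351
gripper_force: 0.0
```

apply_moves(claw=[-0.3,-0.3,-0.3,-0.3,-0.3], travel=[[0,0,0],[0,0,0],[0,0,0],[0,0,0],[0,0,0]], turn=[[0,0,0],[0,0,0],[0,0,0],[0,0,0],[0,0,0]])

```text
t: 17.05
tcp_pos: [0.5673, -0.2073, 0.2076]
tool_rot: [0.776, -0.63, -0.002, 0.0]
force: [-0.4, -0.0, 0.1]
finger_gap: 0.35
gripper_force: 0.0
```

```bash
python3 st.py; python3 - <<'E'
from h import *
d=look('wrist','w6');X=cloud(d);Z=X[...,2]
m=(abs(Z-.116)<.006)&(np.hypot(X[...,0]-.569,X[...,1]+.208)<.035)
print(m.sum(),cv2.minAreaRect((X[m][:,:2]*1000).astype(np.float32)),np.median(Z[m]))
E
```

```text
17.05 [ 0.5673 -0.2073  0.2076] [-0.4 -0.   0.1] [ 0.02  0.01 -0.02] yaw -168.1
986 ((569.8137817382812, -208.2328643798828), (11.66519546508789, 45.020286560058594), 12.033132553100586) 0.11605686768126977
```

View pics/w6.png

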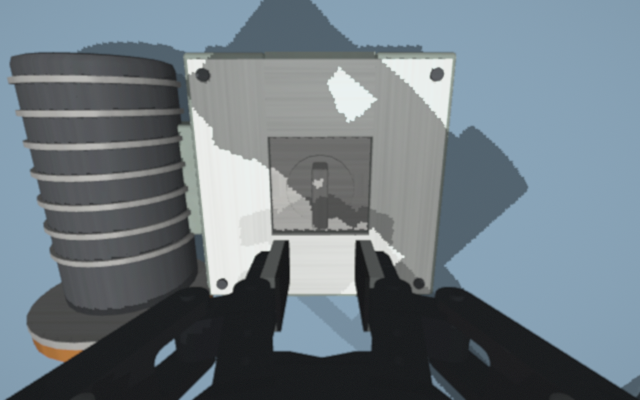

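The stud stands upright at about (320,187), wing along the machine's y, centred within 1 mm, with its wing top at 0.116 m. That puts the flange about 8 mm above the plate, which is the locked height.

```bash
python3 -c "
from station import manip
print(manip.sign_off())"
```

```text
the job is handed in; nothing more can be done
None
```

The stud is locked in the sander cover's detent and released, with the wing along the machine's y and within 1 mm of the slot's centre; I handed the job in at about 17 s, and no verdict came back.

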